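# Stand the soft copper beaker in the engraver's rest

### The arm

A 7-joint arm with a two-finger parallel gripper is mounted at the origin on the work surface. World frame = base frame: x ahead of the robot, y to its left, z up, the work surface at z = 0. Lengths are in m, angles in rad, forces in N, time in s.
With the tool pointing down it reaches from about 0.4 to 0.85 m from the base axis. Payload 10.4 kg.
Tool frame: the origin (TCP) lies midway between the tips of the shut fingers; the grasp point (between the pads) lies 19 mm behind it; z points along the fingers, x is the direction in which the jaws open and shut, and the axes are right-handed (so a half turn about z gives the same grasp; the last joint's range is limited). The gripper opens to 85 mm and grips with 20 to 120 N. Pads are 22 mm wide; open, the fingers measure 114 mm over their backs; the gripper's body (76 mm by 85 mm) begins 54 mm behind the grasp point. The pads swing forward as they close: fully open they stand 13 mm farther back than shut.
Start: joints at [1.102, 0.332, -0.065, 1.46, 0.022, 1.35, -0.088], TCP at [0.27, -0.564, 0.231] pointing down, gripper open.
Joint ranges: [-2.6, 2.6], [-0.5, 2.12], [-1.47, 1.34], [0.16, 2.42], [-1.27, 4.41], [0.06, 2.06], [-2.6, 2.6]. Speed limits (rad/s): [2.22, 2.22, 2.79, 2.79, 3.14, 3.14, 3.14].

### API

Orientations are given as a unit quaternion [x, y, z, w].
In Python, from workcell import manip, cams gives the robot as it stands.
- The arm moves only by the tool move_arm, never from a script. Its argument "moves" is a list of rows, each a list of 7 numbers: the turn, a rotation vector about the tool's x, y, z in degrees, then the shift along the tool's x, y, z in m, then the finger opening in m, from 0 to 0.0854. A call has 1 to 10 rows; each row is the pose to reach, as a shift and turn from the pose commanded when the call began, along the tool's axes at that moment; what a row does not reach only later rows make up. A row lasts 1/10 s, in which the tool goes at most 50 mm and 8.59 degrees, less where a joint would pass 70% of its speed; a pose out of reach is approached as far as the arm can. A call with a gripper value outside its range is refused whole. The fingers move at their own pace and stop on an object; "grip_force" is the grip in N (left out, the last holds). Time passes only in rows, so rows that repeat a pose let the fingers close. It gives the time, the measured TCP pose, the force and the opening at its end, in the units of the state.
- manip.get_obs(): the state, without advancing time (a new reading comes with each control period).
- cams.camera(name): name is "scene" or "top" or "wrist"; returns the picture (384x512x3 uint8, red, green, blue); there is no depth.
- cams.camera_params(name): a dict with "fx", "fy", "cx", "cy" (pixels), "xyz" and "rotation" of the camera in the world. Camera axes: x right, y up, looking along -z (the intrinsics and any distortion apply to the point x, -y, -z); pixel columns grow to the right and rows downward; lengths in m; the calibration is good to about 2 mm. A picture is of the moment at which its call begins: read the wrist's pose just before it. camera_params takes no time and is no camera call; for the wrist camera it gives the pose at the moment of the call.
- manip.hand_in(): hands the job in, once; it reports no verdict.
The state is a dict: "clock": time; "joint_pos": joint angles; "joint_velocities": joint speeds; "tau": joint torques, N m; "position": TCP position; "ee_rot": TCP orientation; "ft_force": force on the tool from outside, world axes, zero at the start; "torque": the same for the moment, N m; "grip_width": opening from 0.0 (shut) to 1.0 (fully open).
Only numpy, scipy, OpenCV 4.12 (cv2) and the standard library are available. Lean on these libraries where they do the work, as an engineer would, in place of code of your own. Each camera call takes 0.05 s, during which the arm holds its last target. There are 200 camera calls.

### The job

Stand the tall slim copper beaker upright in the round wooden rest on the engraver's bench. It is freshly annealed and dents easily: squeeze it with no more than 20 newtons, keep it upright, and set it down softly without dropping it. Leave the short tumbler and the wide bowl where they stand.

Things in the scene. Friction and masses are not known exactly. Their poses are not given: they have to be found in the camera images.
- beaker: the tall slim copper beaker: an open, straight-sided round cup, 46 mm outside diameter, 110 mm high, wall 3 mm, about 0.1 to 0.2 kg, standing upright on the bench, open end up, two dark engraved lines round it near 1/3 height and one near the rim. Soft copper: a finger may press on it with at most 20 N (5 to 15 N holds it well). Origin: centre of its underside, z up; its yaw does not matter.
- rest: the round turned rest of pale wood, fixed to the bench: a shallow dish of 104 mm outside diameter, rim 14 mm high and 12 mm thick, flat round floor of 80 mm diameter that lies 8 mm above the bench. Origin: centre of its underside, on the bench, z up.
- tumbler: a short copper tumbler, not to be moved: straight-sided, 52 mm diameter, 58 mm high, open end up. Origin: centre of its underside, z up.
- bowl: a wide round copper bowl, not to be moved: 96 mm diameter at the rim, 40 mm high, open end up. Origin: centre of its underside, z up.
Not all that is in view belongs to the job. What is shaped like the beaker but grey or purple is not meant.

How it is judged:
At the end, for the whole second after the job is handed in: The beaker stands upright (within 0.1 rad) and at rest, released, on the floor of the wooden rest, its underside 4 to 12 mm above the bench and its axis within 20 mm of the rest's centre; tumbler and bowl are within 20 mm of where they started (horizontal distance between beaker and rest below 0.02 m and z of beaker in the frame of rest between 0.004 and 0.012 m and angle between beaker's own z axis and vertical below 0.1 rad and linear speed of beaker below 0.02 m/s and contact force between beaker and the fingers below 0.1 N and distance of each of tumbler, bowl from where it was at the start of the episode below 0.02 m); the robot touches nothing.
It fails at once if the beaker is squeezed or pressed by the fingers with clearly more than 20 N per finger (over 45 N for the two together) (contact force between beaker and the fingers above 45 N).
It fails at once if the beaker is dropped: it moves faster than 0.45 m/s (a fall of about 10 mm) while no finger touches it (contact force between beaker and the fingers below 0.05 N and linear speed of beaker above 0.45 m/s).
It fails at once if the beaker tips more than 0.6 rad from upright (angle between beaker's own z axis and vertical above 0.6 rad).
It fails at once if the tumbler or the bowl is shifted by more than 20 mm (distance of any of tumbler, bowl from where it was at the start of the episode above 0.02 m).
It also fails if it takes over 45 s, if anything falls off the work surface, if the arm or the gripper's body presses on something with over 40 N, if the wrist force passes 120 N, or if a joint passes its speed limit or range.

## Working session

There is one attempt and no reset: what is moved stays moved. The work goes in short steps, Python scripts to look and compute and a tool call to move; the robot and the scene stay as the last step left them, time stands still between calls to the robot, and variables do not carry over. Pictures are saved under pics/ and viewed, about 8 in all and at most 12, crops included, and the job is handed in when it is done.

Besides the shell and the picture viewer there is one more tool, called after ">>>" as name(argument=value, ...), one argument or row to a line, values as JSON. move_arm: Moves the arm, as the interface text tells. Its arguments: {"type":"object","properties":{"moves":{"type":"array","items":{"type":"array","items":{"type":"number"}}},"grip_force":{"type":"number"}},"required":["moves"]}

```bash
mkdir -p pics; ls; python3 - <<'E'
from workcell import manip, cams
import cv2,numpy as np
o=manip.get_obs();print(o)
for n in("scene","top"):
    cv2.imwrite(f"pics/{n}0.png",cams.camera(n)[:,:,::-1]);print(n,cams.camera_params(n))
a=cv2.imread("pics/scene0.png");b=cv2.imread("pics/top0.png")
for n in("scene","top"):
    cv2.imwrite(f"pics/{n}0b.png",cv2.resize(cv2.imread(f"pics/{n}0.png"),(800,600),interpolation=cv2.INTER_CUBIC))
E
```

```text
pics
{'clock': 0.0, 'joint_pos': array([ 1.10239095,  0.33287664, -0.06470656,  1.4609608 ,  0.02159657,
        1.34988382, -0.088525  ]), 'joint_velocities': array([ 9.10217227e-06,  9.58566898e-04,  8.93300522e-04,  1.43829026e-05,
        3.15563118e-04, -3.11715209e-04,  1.05544513e-03]), 'tau': array([-4.20965098e-04, -6.25444436e+01,  4.85468970e-02, -3.91595578e+01,
        1.61043461e-02,  9.98059666e-03,  1.03386628e-05]), 'position': array([ 0.26932632, -0.56357251,  0.23050367]), 'ee_rot': array([ 8.45927186e-01, -5.33297930e-01, -6.21935972e-04, -3.55949417e-04]), 'ft_force': array([-0.49566057, -0.68281848,  0.76316282]), 'torque': array([ 0.03871246,  0.04289878, -0.02663634]), 'grip_width': 1.0002430664279445}
scene {'fx': 374.81768864684614, 'fy': 374.81768864684614, 'cx': 253.54619707679626, 'cy': 191.0585314423481, 'xyz': array([ 0.69532533, -0.40677564,  0.68004494]), 'rotation': array([0.30976999, 0.07208477, 0.21310132, 0.92381501])}
top {'fx': 469.6555456245512, 'fy': 469.6555456245512, 'cx': 249.14876212686875, 'cy': 191.29486673935867, 'xyz': array([0.23627392, 0.0323613 , 1.04465289]), 'rotation': array([ 0.08351964, -0.08207892, -0.69319032,  0.71117839])}
```

View pics/scene0b.png

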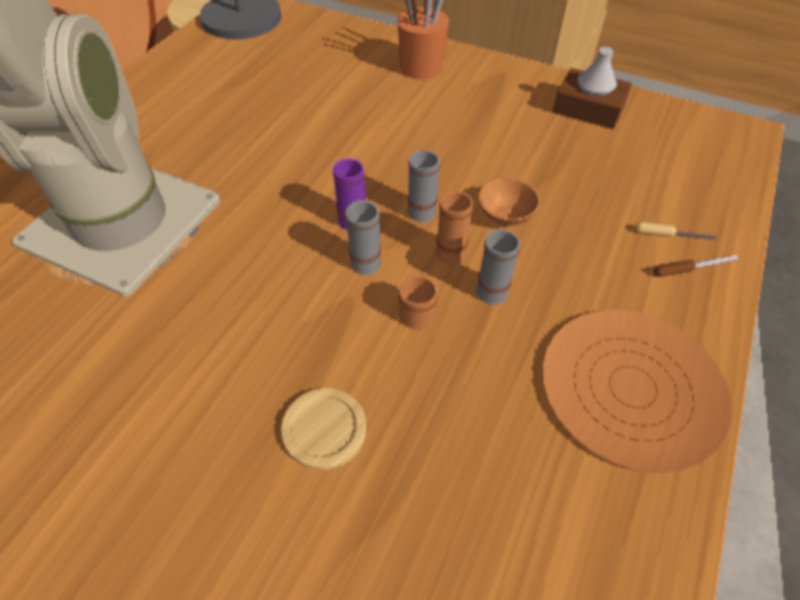

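View pics/top0b.png

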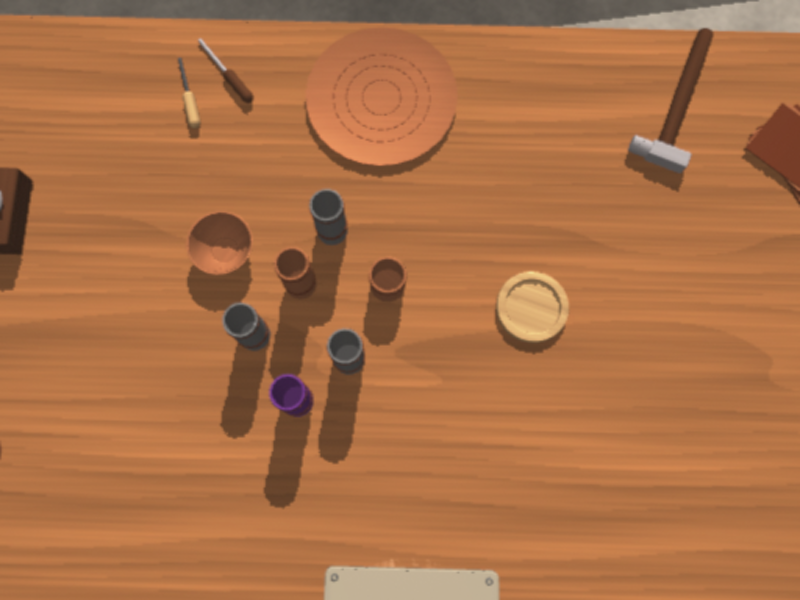

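The scene view has the copper beaker's rim at about (457,205), among three grey beakers and a purple one. The tumbler is at (419,291), the bowl at (509,198) and the rest at (324,427). In the top view the same things are at: beaker rim (293,264), tumbler (388,275), bowl (220,242), rest (533,307).

```bash
cat > h.py <<'E'
import numpy as np
from scipy.spatial.transform import Rotation as R
def ray(p,u,v,z):
    d=R.from_quat(p["rotation"]).apply([(u-p["cx"])/p["fx"],-(v-p["cy"])/p["fy"],-1])
    return p["xyz"]+d*(z-p["xyz"][2])/d[2]
def proj(p,X):
    c=R.from_quat(p["rotation"]).inv().apply(np.asarray(X)-p["xyz"])
    return np.array([p["cx"]+p["fx"]*c[0]/-c[2],p["cy"]-p["fy"]*c[1]/-c[2]])
E
python3 - <<'E'
from workcell import cams
from h import *
np.set_printoptions(precision=4,suppress=True)
t=dict(beaker=(293,264,.11),tumbler=(388,275,.058),bowl=(220,242,.04),rest=(533,307,.014),g1=(327,207,.11),g2=(241,323,.11),g3=(346,347,.11),purple=(290,393,.11))
s=dict(beaker=(457,205,.11),tumbler=(419,291,.058),bowl=(509,198,.04),rest=(324,427,.014),g1=(502,244,.11),g2=(424,162,.11),g3=(363,213,.11),purple=(350,171,.11))
P={n:cams.camera_params(n) for n in("top","scene")}
for k in t:
    print(k,*[ray(P[n],(d[k][0]+.5)/1.5625-.5,(d[k][1]+.5)/1.5625-.5,d[k][2])[:2] for n,d in(("top",t),("scene",s))])
E
```

```text
beaker [0.5043 0.1663] [0.5098 0.1638]
tumbler [0.5067 0.0405] [0.51   0.0407]
bowl [0.5545 0.2828] [0.5546 0.2842]
rest [ 0.4764 -0.1692] [ 0.4804 -0.17  ]
g1 [0.5855 0.1249] [0.5909 0.122 ]
g2 [0.423  0.2293] [0.4311 0.2266]
g3 [0.3949 0.0917] [0.3998 0.0929]
purple [0.334  0.1605] [0.3421 0.161 ]
```

>>> move_arm(
  moves=[
    [0,0,25.6,-0.265,-0.36,-0.05,0.085],
    [0,0,25.6,-0.265,-0.36,-0.05,0.085],
    [0,0,25.6,-0.265,-0.36,-0.05,0.085],
    [0,0,25.6,-0.265,-0.36,-0.05,0.085],
    [0,0,25.6,-0.265,-0.36,-0.05,0.085],
    [0,0,25.6,-0.265,-0.36,-0.05,0.085],
    [0,0,25.6,-0.265,-0.36,-0.05,0.085],
    [0,0,25.6,-0.265,-0.36,-0.05,0.085],
    [0,0,25.6,-0.265,-0.36,-0.05,0.085],
    [0,0,25.6,-0.265,-0.36,-0.05,0.085],
  ],
  grip_force=20,
)

```text
clock: 1.1
position: [0.4827, -0.1627, 0.282]
ee_rot: [0.71, -0.704, 0.0, -0.001]
ft_force: [-0.0, -0.6, -0.8]
grip_width: 0.996
```

```bash
python3 - <<'E'
from workcell import manip, cams
import cv2,pickle
p=cams.camera_params("wrist");im=cams.camera("wrist")[:,:,::-1]
pickle.dump(p,open("w1.pkl","wb"));print(p)
cv2.imwrite("pics/w1.png",cv2.resize(im,(800,600),interpolation=cv2.INTER_CUBIC))
E
```

```text
{'fx': 330.1077190560295, 'fy': 330.1077190560295, 'cx': 255.0416076855068, 'cy': 193.48206939020878, 'xyz': array([ 0.55732106, -0.16383562,  0.42483331]), 'rotation': array([-0.10407963,  0.10364053, -0.69601766,  0.70284101])}
```

>>> move_arm(
  moves=[
    [0,0,0,-0.328,-0.027,0,0.085],
    [0,0,0,-0.328,-0.027,0,0.085],
    [0,0,0,-0.328,-0.027,0,0.085],
    [0,0,0,-0.328,-0.027,0,0.085],
    [0,0,0,-0.328,-0.027,0,0.085],
    [0,0,0,-0.328,-0.027,0,0.085],
    [0,0,0,-0.328,-0.027,0,0.085],
    [0,0,0,-0.328,-0.027,0,0.085],
    [0,0,0,-0.328,-0.027,0,0.085],
    [0,0,0,-0.328,-0.027,0,0.085],
  ],
)

```text
clock: 2.15
position: [0.5078, 0.1562, 0.2809]
ee_rot: [-0.706, 0.708, -0.0, -0.001]
ft_force: [0.1, 0.1, 0.4]
grip_width: 0.994
```

```bash
python3 - <<'E'
from workcell import manip, cams
import cv2,pickle
p=cams.camera_params("wrist");im=cams.camera("wrist")[:,:,::-1]
pickle.dump(p,open("w2.pkl","wb"));print(p);print(manip.get_obs()["position"])
cv2.imwrite("pics/w2.png",cv2.resize(im,(800,600),interpolation=cv2.INTER_CUBIC))
E
```

```text
{'fx': 330.1077190560295, 'fy': 330.1077190560295, 'cx': 255.0416076855068, 'cy': 193.48206939020878, 'xyz': array([0.58270328, 0.15452581, 0.42358455]), 'rotation': array([ 0.10516874, -0.1041642 ,  0.70040368, -0.69822922])}
[0.50776576 0.15624262 0.28103949]
```

View pics/w1.png

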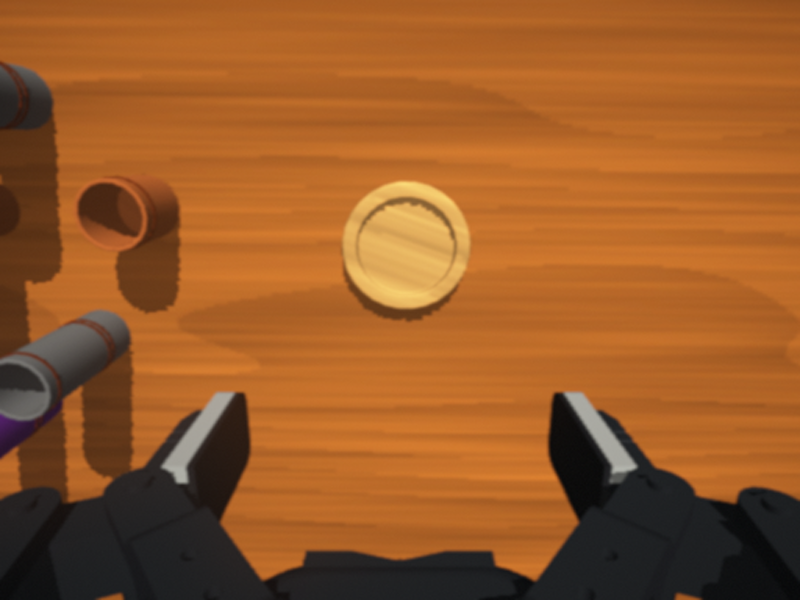

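View pics/w2.png

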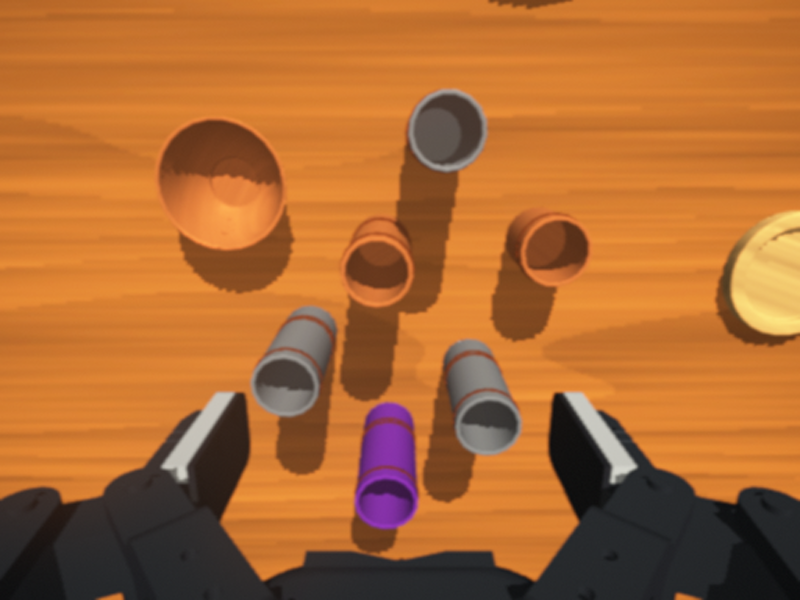

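w1 has the rest's rim centred at (406,245), and w2 has the copper beaker's rim centred at (377,269). The tumbler is at about (555,248) and the bowl rim at (222,184).

```bash
python3 - <<'E'
from h import *
import pickle
p1,p2=[pickle.load(open(f"w{i}.pkl","rb")) for i in(1,2)]
f=lambda p,u,v,z:print(ray(p,(u+.5)/1.5625-.5,(v+.5)/1.5625-.5,z).round(4))
f(p1,406,245,.014);f(p2,377,269,.11)
for u,v in((447,130),(287,386),(488,425)):f(p2,u,v,.11)
f(p2,555,248,.058);f(p2,222,184,.04)
E
```

```text
[ 0.4811 -0.1701  0.014 ]
[0.5086 0.1677 0.11  ]
[0.5907 0.1261 0.11  ]
[0.4286 0.2291 0.11  ]
[0.3987 0.0933 0.11  ]
[0.5114 0.0418 0.058 ]
[0.5558 0.2823 0.04  ]
```

>>> move_arm(
  moves=[
    [0,0,0,0,0,0.05,0.085],
    [0,0,0,0,0,0.1,0.085],
    [0,0,0,0,0,0.12,0.085],
    [0,0,0,0,0,0.12,0.085],
    [0,0,0,0,0,0.12,0.085],
    [0,0,0,0,0,0.12,0.085],
  ],
)

```text
clock: 2.8
position: [0.5086, 0.1583, 0.1632]
ee_rot: [-0.706, 0.708, -0.001, 0.001]
ft_force: [-0.5, 0.2, 0.3]
grip_width: 0.994
```

>>> move_arm(
  moves=[
    [0,0,0,-0.009,0,0,0.085],
    [0,0,0,-0.009,0,0,0.085],
    [0,0,0,-0.009,0,0.03,0.085],
    [0,0,0,-0.009,0,0.06,0.085],
    [0,0,0,-0.009,0,0.085,0.085],
    [0,0,0,-0.009,0,0.1,0.085],
    [0,0,0,-0.009,0,0.104,0.085],
    [0,0,0,-0.009,0,0.104,0.085],
    [0,0,0,-0.009,0,0.104,0.085],
  ],
)

```text
clock: 3.7
position: [0.5082, 0.1678, 0.0586]
ee_rot: [-0.707, 0.707, -0.0, 0.001]
ft_force: [-0.8, -0.9, 0.7]
grip_width: 0.994
```

```bash
python3 - <<'E'
from workcell import manip, cams
import cv2
o=manip.get_obs();print(o["position"],o["ft_force"])
w=cams.camera("wrist")[:,:,::-1];s=cams.camera("scene")[:,:,::-1]
cv2.imwrite("pics/g1.png",cv2.resize(cv2.hconcat([w,s[70:262,190:446].repeat(2,0).repeat(2,1)]),(800,300),interpolation=cv2.INTER_AREA))
E
```

```text
[0.50822805 0.16775896 0.058555  ] [-0.80224749 -0.85773189  0.7054073 ]
```

View pics/g1.png

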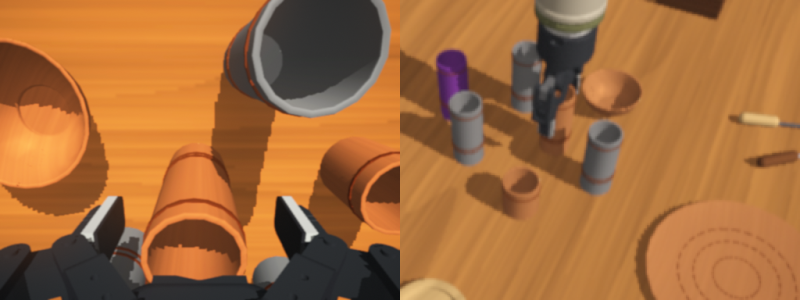

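Clearances are good and the beaker sits centred between the fingers. I'll close gently at the minimum force.

>>> move_arm(
  moves=[
    [0,0,0,0,0,0,0.07],
    [0,0,0,0,0,0,0.06],
    [0,0,0,0,0,0,0.055],
    [0,0,0,0,0,0,0.052],
    [0,0,0,0,0,0,0.05],
    [0,0,0,0,0,0,0.048],
    [0,0,0,0,0,0,0.047],
    [0,0,0,0,0,0,0.046],
    [0,0,0,0,0,0,0.045],
    [0,0,0,0,0,0,0.044],
  ],
  grip_force=20,
)

```text
clock: 4.8
position: [0.5075, 0.1676, 0.0575]
ee_rot: [-0.707, 0.707, -0.0, 0.0]
ft_force: [-0.2, 2.3, 2.2]
grip_width: 0.527
```

>>> move_arm(
  moves=[
    [0,0,0,0,0,0,0.043],
    [0,0,0,0,0,0,0.042],
    [0,0,0,0,0,0,0.041],
    [0,0,0,0,0,0,0.04],
    [0,0,0,0,0,0,0.04],
    [0,0,0,0,0,0,0.04],
  ],
)

```text
clock: 5.4
position: [0.5075, 0.1676, 0.0574]
ee_rot: [-0.707, 0.707, -0.0, 0.0]
ft_force: [-0.6, 3.3, 3.0]
grip_width: 0.532
```

>>> move_arm(
  moves=[
    [0,0,0,0,0,-0.001,0.04],
    [0,0,0,0,0,-0.003,0.04],
    [0,0,0,0,0,-0.006,0.04],
    [0,0,0,0,0,-0.01,0.04],
    [0,0,0,0,0,-0.015,0.04],
    [0,0,0,0,0,-0.02,0.04],
    [0,0,0,0,0,-0.025,0.04],
    [0,0,0,0,0,-0.03,0.04],
    [0,0,0,0,0,-0.03,0.04],
  ],
)

```text
clock: 6.3
position: [0.5079, 0.1675, 0.0882]
ee_rot: [-0.707, 0.707, -0.0, 0.001]
ft_force: [0.8, 0.7, -0.6]
grip_width: 0.526
```

```bash
python3 - <<'E'
from workcell import manip, cams
import cv2
o=manip.get_obs();print(o["position"],o["ft_force"],o["grip_width"])
w=cams.camera("wrist")[:,:,::-1];s=cams.camera("scene")[:,:,::-1]
cv2.imwrite("pics/g2.png",cv2.resize(cv2.hconcat([w,s[70:262,190:446].repeat(2,0).repeat(2,1)]),(800,300),interpolation=cv2.INTER_AREA))
E
```

```text
[0.50786021 0.16754437 0.08816435] [ 0.79901015  0.69405024 -0.61200827] 0.5262105982415796
```

View pics/g2.png

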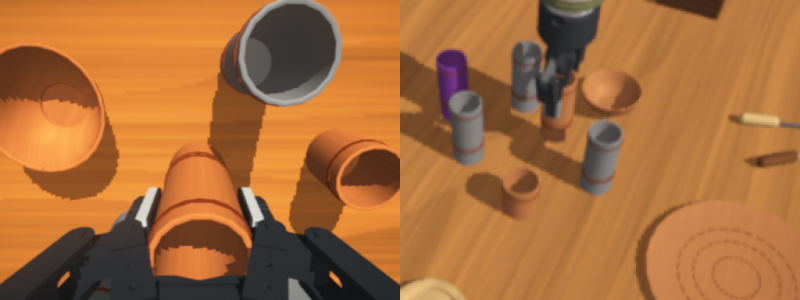

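It lifted with no slip visible in the wrist view. Next I raise it and carry it to the rest.

>>> move_arm(
  moves=[
    [0,0,0,0,0,-0.005,0.04],
    [0,0,0,0,0,-0.015,0.04],
    [0,0,0,0,0,-0.03,0.04],
    [0,0,0,0,0,-0.045,0.04],
    [0,0,0,0,0,-0.06,0.04],
    [0,0,0,0,0,-0.07,0.04],
    [0,0,0,0,0,-0.077,0.04],
    [0,0,0,0,0,-0.08,0.04],
    [0,0,0,0.002,0,-0.08,0.04],
    [0,0,0,0.007,0.001,-0.08,0.04],
  ],
)

```text
clock: 7.4
position: [0.5061, 0.1604, 0.1668]
ee_rot: [-0.707, 0.707, 0.0, -0.0]
ft_force: [-0.3, -0.1, -1.5]
grip_width: 0.534
```

>>> move_arm(
  moves=[
    [0,0,0,0.012,0.001,0,0.04],
    [0,0,0,0.027,0.002,0,0.04],
    [0,0,0,0.045,0.003,0,0.04],
    [0,0,0,0.063,0.005,0,0.04],
    [0,0,0,0.081,0.007,0,0.04],
    [0,0,0,0.099,0.009,0,0.04],
    [0,0,0,0.117,0.01,0,0.04],
    [0,0,0,0.135,0.011,0,0.04],
    [0,0,0,0.153,0.013,0,0.04],
    [0,0,0,0.17,0.014,0,0.04],
  ],
)

```text
clock: 8.4
position: [0.4915, -0.0115, 0.1669]
ee_rot: [-0.706, 0.708, 0.0, -0.0]
ft_force: [-0.2, 0.6, -1.6]
grip_width: 0.528
```

>>> move_arm(
  moves=[
    [0,0,0,0.017,0.001,0,0.04],
    [0,0,0,0.034,0.003,0,0.04],
    [0,0,0,0.052,0.004,0,0.04],
    [0,0,0,0.07,0.006,0,0.04],
    [0,0,0,0.088,0.007,0,0.04],
    [0,0,0,0.106,0.009,0,0.04],
    [0,0,0,0.124,0.011,0,0.04],
    [0,0,0,0.138,0.012,0,0.04],
    [0,0,0,0.146,0.013,0,0.04],
    [0,0,0,0.15,0.013,0,0.04],
  ],
)

```text
clock: 9.4
position: [0.4787, -0.1604, 0.1672]
ee_rot: [-0.706, 0.708, 0.0, -0.0]
ft_force: [0.4, -0.1, -1.7]
grip_width: 0.53
```

>>> move_arm(
  moves=[
    [0,0,0,0,0,0,0.04],
    [0,0,0,0,0,0,0.04],
  ],
)

```text
clock: 9.6
position: [0.4792, -0.1589, 0.1673]
ee_rot: [-0.707, 0.707, 0.0, 0.0]
ft_force: [0.2, -0.3, -2.1]
grip_width: 0.53
```

>>> move_arm(
  moves=[
    [0,0,0,0.004,0,0,0.04],
    [0,0,0,0.011,-0.001,0.005,0.04],
    [0,0,0,0.011,-0.001,0.02,0.04],
    [0,0,0,0.011,-0.001,0.035,0.04],
    [0,0,0,0.011,-0.001,0.05,0.04],
    [0,0,0,0.011,-0.001,0.065,0.04],
    [0,0,0,0.011,-0.001,0.075,0.04],
    [0,0,0,0.011,-0.001,0.08,0.04],
    [0,0,0,0.011,-0.001,0.08,0.04],
  ],
)

```text
clock: 10.5
position: [0.4798, -0.1706, 0.0868]
ee_rot: [-0.707, 0.707, 0.0, -0.0]
ft_force: [-0.9, -0.8, -0.9]
grip_width: 0.531
```

```bash
cat > look.py <<'E'
import sys
from workcell import manip, cams
import cv2
o=manip.get_obs();print(o["position"],o["ft_force"],o["grip_width"])
w=cams.camera("wrist")[:,:,::-1];s=cams.camera("scene")[:,:,::-1]
cv2.imwrite(sys.argv[1],cv2.resize(cv2.hconcat([w,s[160:352,100:356].repeat(2,0).repeat(2,1)]),(800,300),interpolation=cv2.INTER_AREA))
E
python3 look.py pics/p1.png
```

```text
[ 0.47979208 -0.17063097  0.08679449] [-0.85460399 -0.84201988 -0.90819343] 0.530680051157388
```

View pics/p1.png

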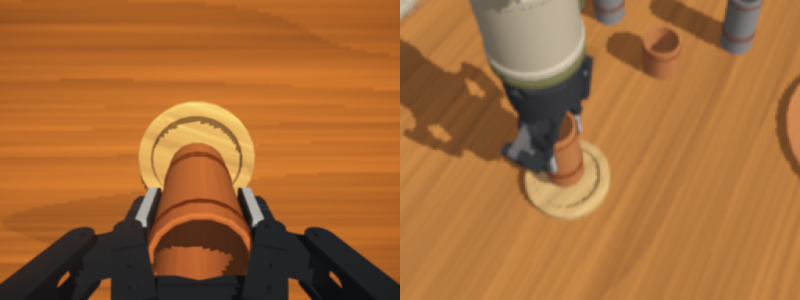

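Beaker hangs upright above the rest, about 21 mm over its floor and centred. Lowering slowly.

>>> move_arm(
  moves=[
    [0,0,0,0,0,0.004,0.04],
    [0,0,0,0,0,0.009,0.04],
    [0,0,0,0,0,0.013,0.04],
    [0,0,0,0,0,0.016,0.04],
    [0,0,0,0,0,0.018,0.04],
    [0,0,0,0,0,0.019,0.04],
    [0,0,0,0,0,0.019,0.04],
  ],
)

```text
clock: 11.3
position: [0.4801, -0.1706, 0.0682]
ee_rot: [-0.707, 0.707, -0.0, -0.0]
ft_force: [-0.4, -0.4, -1.2]
grip_width: 0.53
```

>>> move_arm(
  moves=[
    [0,0,0,0,0,0.0005,0.04],
    [0,0,0,0,0,0.001,0.04],
    [0,0,0,0,0,0.0015,0.04],
    [0,0,0,0,0,0.0015,0.04],
  ],
)

```text
clock: 11.7
position: [0.48, -0.1706, 0.0668]
ee_rot: [-0.707, 0.707, -0.0, -0.0]
ft_force: [-1.1, 0.2, -1.3]
grip_width: 0.531
```

>>> move_arm(
  moves=[
    [0,0,0,0,0,0.0005,0.04],
    [0,0,0,0,0,0.001,0.04],
    [0,0,0,0,0,0.001,0.04],
  ],
)

```text
clock: 12.0
position: [0.48, -0.1706, 0.0657]
ee_rot: [-0.707, 0.707, 0.0, -0.0]
ft_force: [-0.1, -0.0, -0.8]
grip_width: 0.531
```

>>> move_arm(
  moves=[
    [0,0,0,0,0,0.0005,0.04],
    [0,0,0,0,0,0.0005,0.04],
    [0,0,0,0,0,0.0005,0.04],
  ],
)

```text
clock: 12.3
position: [0.4802, -0.1706, 0.0654]
ee_rot: [-0.707, 0.707, -0.0, 0.0]
ft_force: [0.2, 0.7, 0.3]
grip_width: 0.528
```

>>> move_arm(
  moves=[
    [0,0,0,0,0,0.0005,0.04],
    [0,0,0,0,0,0.0005,0.04],
    [0,0,0,0,0,0.0005,0.04],
  ],
)

```text
clock: 12.6
position: [0.4804, -0.1703, 0.0652]
ee_rot: [-0.707, 0.707, -0.0, 0.0]
ft_force: [-0.8, 2.9, 5.2]
grip_width: 0.523
```

Contact: fz went from −1 to +5 N, at the expected height. I'll open the fingers gently, then look before rising.

>>> move_arm(
  moves=[
    [0,0,0,0,0,0,0.044],
    [0,0,0,0,0,0,0.046],
    [0,0,0,0,0,0,0.048],
    [0,0,0,0,0,0,0.051],
    [0,0,0,0,0,0,0.056],
    [0,0,0,0,0,0,0.065],
    [0,0,0,0,0,0,0.075],
    [0,0,0,0,0,0,0.085],
    [0,0,0,0,0,0,0.085],
    [0,0,0,0,0,0,0.085],
  ],
)

```text
clock: 13.6
position: [0.4801, -0.1707, 0.0648]
ee_rot: [-0.707, 0.707, -0.0, -0.0]
ft_force: [-0.1, 1.2, 0.6]
grip_width: 0.993
```

```bash
python3 look.py pics/p2.png
```

```text
[ 0.48007588 -0.17065843  0.06483517] [-0.11792699  1.15544432  0.61565968] 0.993202378879442
```

View pics/p2.png

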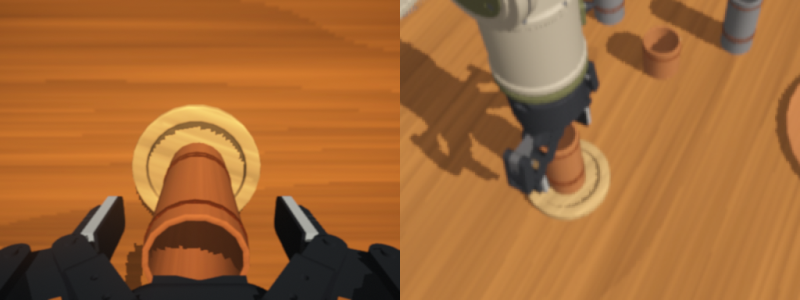

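The beaker stands free, with both fingers clear of it. Next I rise straight up and check.

>>> move_arm(
  moves=[
    [0,0,0,0,0,-0.01,0.085],
    [0,0,0,0,0,-0.03,0.085],
    [0,0,0,0,0,-0.06,0.085],
    [0,0,0,0,0,-0.09,0.085],
    [0,0,0,0,0,-0.12,0.085],
    [0,0,0,0,0,-0.15,0.085],
    [0,0,0,0,0,-0.18,0.085],
    [0,0,0,0,0,-0.2,0.085],
    [0,0,0,0,0,-0.2,0.085],
  ],
)

```text
clock: 14.6
position: [0.4813, -0.1708, 0.2686]
ee_rot: [-0.707, 0.707, -0.003, 0.001]
ft_force: [0.4, 0.1, 0.3]
grip_width: 0.994
```

```bash
python3 - <<'E'
from workcell import manip, cams
import cv2,pickle
p=cams.camera_params("wrist");w=cams.camera("wrist")[:,:,::-1]
pickle.dump(p,open("w3.pkl","wb"))
s=cams.camera("scene")[:,:,::-1]
cv2.imwrite("pics/f.png",cv2.resize(cv2.hconcat([w,s[80:368,120:504].repeat(2,0).repeat(2,1)[:384*2:2,::2][:384] if 0 else cv2.resize(s[80:368,120:504],(512,384))]),(800,300),interpolation=cv2.INTER_AREA))
E
```

```text
(no output)
```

View pics/f.png

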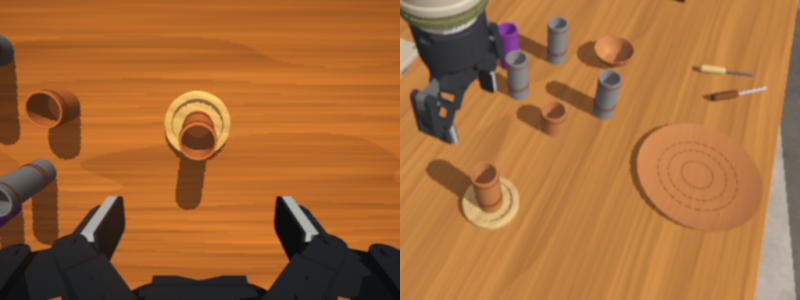

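```bash
python3 - <<'E'
from workcell import manip
from h import *
import pickle
p=pickle.load(open("w3.pkl","rb"))
print(ray(p,198*1.28,142*1.28,.118),ray(p,197*1.28,124*1.28,.014))
print(manip.hand_in())
E
```

```text
[ 0.47856566 -0.17145524  0.118     ] [ 0.48036884 -0.16972259  0.014     ]
the job is handed in; nothing more can be done
None
```

The copper beaker is standing upright in the wooden rest, released, and the job is handed in at about 15 s on the clock. I gripped it at 20 N, the gripper's minimum, and lowered it until I felt about 5 N of contact at the expected height. Then I opened the fingers and raised the arm straight up.

- **Position:** the last wrist picture puts the beaker's rim about 2.5 mm from the rest's centre. That picture and the scene view show it upright on the floor of the rest, with the fingers clear.
- **Tumbler and bowl:** the last pictures show no visible shift in either. I did not measure them again.
- **Disagreements:** none of the checks failed. The first two camera estimates differed by up to 6 mm for the beaker and 4 mm for the rest, so I measured both again with the wrist camera before grasping.
- **Not measured directly:** the squeeze on each finger was only set, not read back, and the hand-in gave no verdict.

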